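# Lay the filter case in its foam recess and shut the lid

### The job

The black filter case was left standing on its end on the foam of the microscope's open carry case, so the lid cannot shut. Push it over towards its empty recess and push it along until it drops flat to the bottom of that recess; then flip the carry case's lid fully shut. Only push with the fingers: do not lift or carry the filter case, do not ram it, and leave the lens brush, the coverslip boxes and the lens cleaner bottle where they are.

Things in the scene. Friction and masses are not known exactly. Their poses are not given: they have to be found in the camera images.
- carry_case: blue hard carry case, fixed on the bench: 132 (x) x 244 (y) x 46 mm high to its rim, walls 5 mm. Origin: centre of its underside; y along its length, z up; handle on the -x side, lid hinge along the +x rim. Inside, level grey foam with its top 34 mm above the origin. Small recesses along the +x side hold the brush and the coverslip boxes; the foam on the -y side of the large recess is flat.
- bed (a point): centre of the floor of the filter case's large recess, 70 (x) x 101 (y) mm and 19 mm deep in the foam: at (-21, +54, +15) mm in the carry case's frame, same axes. The recess ends 50 mm from here towards -y (the edge next to the standing filter case) and towards +y, and 35 mm either way in x.
- filter_case: closed black plastic box 61 (x) x 91 (y) x 28 (z) mm, 100 to 200 g; origin: centre of its 61 x 91 underside, lid side +z. It starts standing on a 61 x 28 end on the foam, 91 mm tall, its underside facing the recess (the carry case's +y), 8 to 26 mm short of the recess edge. Pushed near the top towards +y it tips and falls on its underside; friction with the foam about 0.6.
- case_centre (a point): middle of the filter case, 14 mm from its underside along its own z. Tipped over, the case lies with its far end down in the recess and its near end still on the foam; pushed on at that end towards +y it drops in flat. This point is then 14 mm above the point bed and the case stands 9 mm proud of the foam.
- lid (a joint): angle of the carry case's lid in rad: 0 = shut, starts at 1.35 to 1.6 (about upright). The hinge is stiff: the lid stays at any angle (about 0.3 N m moves it) and must be pushed all the way down. When shut, its inner foam is level with the rim, 3 mm above a filter case that lies flat.
- lid_edge (a point): middle of the lid's free edge, on its outer face, 132 mm from the hinge. The lid is 132 x 244 mm and 16 mm thick; its outer face is the upper one when shut, the far (+x) one when it stands open.
- lid_hinge (a point): middle of the lid's hinge line, which runs along the carry case's y at its +x rim, 46 mm above the bench. The open lid rises from here; when shut its outer face is 16 mm higher than this.
- lens_brush: lens brush, black and cream, 100 mm long and 21 mm thick, lying in its own recess along the carry case's +x side; origin at one end. Leave it.
- coverslips_a: small white coverslip box, 30 x 30 x 16 mm, in its own recess; origin at the centre of its underside. Leave it.
- coverslips_b: second small white coverslip box, 30 x 30 x 16 mm, in the next recess; origin at the centre of its underside. Leave it.
- lens_cleaner: small white lens cleaner bottle, 30 mm across, 75 mm tall, standing on the bench to the right of the carry case; origin at the centre of its underside. Leave it.
There are look-alikes about, which are no part of the job. Leave any orange or yellow look-alike of the filter_case alone.

How it is judged:
By the outcome, as a careful person would: the job done as asked, in the order asked, and still so for the second after the job is handed in, with the robot touching nothing.
It also fails if it takes over 58 s, if anything falls off the work surface, if the arm or the gripper's body presses on something with over 40 N, if the wrist force passes 120 N, or if a joint passes its speed limit or range.

### The arm

A 6-joint arm with a two-finger parallel gripper is mounted at the origin on a cart in front of the work surface, level with it; the furniture and walls round the work are solid. World frame = base frame: x ahead of the robot, y to its left, z up, the work surface at z = 0. Lengths are in m, angles in degrees, forces in N, time in s.
With the tool pointing down it reaches from about 0.4 to 0.825 m from the base axis. Payload 7 kg.
Tool frame: the origin (TCP) lies on the front face of the gripper's body, between the roots of the fingers; the fingertips stand 66 mm ahead of it and the grasp point (between the pads) lies 47 mm ahead of it; z points along the fingers, y is the line along which they close (so a half turn about z gives the same grasp; the last joint's range is limited). The gripper opens to 88 mm and grips with 3 to 60 N. Pads are 19 mm wide; open, the fingers measure 130 mm over their backs; the gripper's body (78 mm by 193 mm) begins 47 mm behind the grasp point.
Start: joints at [-56.545, 20.546, 0.682, 0, -70.136, -16.507], TCP at [0.197, -0.646, 0.292] pointing down, gripper open.
Joint ranges: [-176.03, 176.03], [-82.01, 121.73], [-58.28, 71.71], [-173.87, 95.51], [-174.79, -0.11], [-173.66, 173.66]. Speed limits (degrees/s): [136.94, 136.94, 172.46, 180, 180, 180].

### API

Orientations are given as [roll, pitch, yaw] about the fixed x, y, z axes, in that order (R = Rz(yaw) Ry(pitch) Rx(roll)).
In Python, from plant import ctrl gives the robot as it stands.
- The arm moves only by the tool send_rows, never from a script. Its argument "deltas" is a list of rows, each a list of 2 entries, a list of its own where there are three numbers: the shift along the tool's x, y, z each as a share of 800 mm, from -1 to 1, then the turn about the tool's z as a share of 90 degrees, from -1 to 1. A call has exactly 5 rows; each row is the pose to reach, as a shift and turn from the pose commanded when the call began, along the tool's axes at that moment; what a row does not reach only later rows make up. A row lasts 1/12 s, in which the tool goes at most 41.7 mm and 7.16 degrees, less where a joint would pass 70% of its speed; a pose out of reach is approached as far as the arm can. A call with a number of a shift or a turn outside -1 to 1 is refused whole. A call with a gripper value outside its range is refused whole. "gripper" is the opening, from 0 (shut) to 1 (fully open), set as the call begins (left out, the last holds). The fingers move at their own pace and stop on an object; the grip force is fixed at half the most. Time passes only in rows, so rows that repeat a pose let the fingers close, or fill a call up. It gives the time, the measured TCP pose, the force, the opening and the grip force at its end, in the units of the state.
- ctrl.get_obs(): the state, without advancing time (a new reading comes with each control period).
- ctrl.snapshot(name): name is "side" or "top"; returns a dict with "color" (420x560x3 uint8, red, green, blue), "vertical_fov" (degrees; the focal length in pixels is half the picture's height over the tangent of half this angle, whatever the lens; pixels are square), "cx", "cy" (the principal point, pixels), "rvec" (rotation vector, rad) and "tvec" (3), from world to camera coordinates, as OpenCV has them. Camera axes: x right, y down, z forward; pixel columns grow to the right and rows downward; lengths in m; the calibration is good to about 2 mm. A picture is of the moment at which its call begins. There is no depth.
- ctrl.close_job(): hands the job in; it is judged then, once.
Trained networks look in a picture, given as the dict that the camera call returned (one of the last four; its "shot" number tells which), for a name from the list of things; names that differ only in an ending like _2 or _b are one class to them, and where a whole thing is asked for, a point or a joint stands for the part that bears it (a point fixed in the world has none). Each returns a list of dicts, best first, with "conf" (0 to 1); they miss things now and then, are a little off and sometimes report something else, mostly with a low value. They report only what shows in the picture. A call takes as long as a camera call. They do not tell look-alikes from the thing itself.
- ctrl.boxes_of(picture, thing): "xy" ([column, row] as shares, 0 to 1, of the picture: columns of its width, rows of its height, amid what is visible of it).
- ctrl.cut_out(picture, thing): "pixels" (420x560 bool, what is visible of it) and "xy" ([column, row] as shares, 0 to 1, of the picture: columns of its width, rows of its height, amid what is visible of it).
The state is a dict: "clock": time; "joint_pos": joint angles; "qvel": joint speeds; "tau": joint torques, N m; "tool_pos": TCP position; "orientation": TCP orientation; "force": force on the tool from outside, world axes, zero at the start; "moment": the same for the moment, N m; "opening": finger opening in m; "gripper_force": force on a finger pad.
Only numpy, scipy, OpenCV 4.12 (cv2) and the standard library are available. Lean on these libraries where they do the work, as an engineer would, in place of code of your own. Each camera call takes 0.05 s, during which the arm holds its last target. There are 200 camera calls.

## Working session

There is one attempt and no reset: what is moved stays moved. The work goes in short steps, Python scripts to look and compute and a tool call to move; the robot and the scene stay as the last step left them, time stands still between calls to the robot, and variables do not carry over. Pictures are saved under pics/ and viewed, at most 10 in all, crops included, and the job is handed in when it is done.

Besides the shell and the picture viewer there is one more tool, called after "Request:" as name([rows], argument=value, ...), one row to a line, values as JSON. send_rows: Moves the arm, as the interface text tells. Shift numbers are shares of 800 mm and turn numbers shares of 90 degrees, none past 1 either way. Its arguments: {"type":"object","properties":{"deltas":{"type":"array","items":{"type":"array"}},"gripper":{"type":"number"}},"required":["deltas"]}

```bash
mkdir -p pics; ls; cat > h.py <<'E'
import numpy as np, cv2
from plant import ctrl
def K(p):
    f=p["color"].shape[0]/2/np.tan(np.radians(p["vertical_fov"])/2)
    return np.array([[f,0,p["cx"]],[0,f,p["cy"]],[0,0,1]])
def proj(p,X): return cv2.projectPoints(np.float64(X).reshape(-1,1,3),np.float64(p["rvec"]),np.float64(p["tvec"]),K(p),None)[0].reshape(-1,2)
def ray(p,uv):
    R=cv2.Rodrigues(np.float64(p["rvec"]))[0]; t=np.float64(p["tvec"]).ravel()
    return -R.T@t, R.T@np.linalg.solve(K(p),[uv[0],uv[1],1])
def onz(p,uv,z):
    c,d=ray(p,uv); return c+d*(z-c[2])/d[2]
E
python3 - <<'E'
from h import *
print(ctrl.get_obs())
im=[]
for n in("side","top"):
    p=ctrl.snapshot(n); print(n,{k:v for k,v in p.items() if k!="color"}, -cv2.Rodrigues(np.float64(p["rvec"]))[0].T@np.float64(p["tvec"]).ravel())
    cv2.imwrite(f"pics/{n}0.png",p["color"][:,:,::-1])
    for t in("carry_case","filter_case","lid","lens_cleaner","lens_brush","coverslips_a"):
        print(t,[(round(d["conf"],2),np.round(np.array(d["xy"])*[560,420]).tolist()) for d in ctrl.boxes_of(p,t)])
E
```

```text
pics
{'clock': 0.0, 'joint_pos': array([-5.65439442e+01,  2.05922994e+01,  6.35249041e-01, -1.85792490e-02,
       -7.01361592e+01, -1.65058219e+01]), 'qvel': array([-0.05429329,  0.0655992 ,  0.01593541,  0.03697542, -0.05126536,
        0.04703676]), 'tau': array([ 5.71624514e-04, -5.82714808e+01,  2.93048948e+01,  6.99693918e+00,
        6.80900455e-03, -1.78523433e-04]), 'tool_pos': array([ 0.19665079, -0.64533644,  0.2912289 ]), 'orientation': array([ 1.79905669e+02, -9.73840956e-03, -1.63056085e+02]), 'force': array([-0.25374697,  0.31958272,  0.36418432]), 'moment': array([ 0.02381525,  0.00247844, -0.01277643]), 'gripper_force': 0.0, 'opening': 0.08764708883644587}
side {'vertical_fov': 49.4084437269573, 'cx': 278.35499735137927, 'cy': 207.44597758676767, 'rvec': array([ 1.96366617, -0.2831992 ,  0.157366  ]), 'tvec': array([-0.52941973,  0.01851411,  1.03246564]), 'shot': 1} [ 0.26446625 -1.04987178  0.41766035]
carry_case [(0.97, [321.0, 203.0])]
filter_case [(0.77, [291.0, 196.0]), (0.74, [223.0, 243.0]), (0.59, [199.0, 212.0])]
lid [(0.79, [333.0, 169.0])]
lens_cleaner [(0.69, [342.0, 266.0])]
lens_brush [(0.71, [319.0, 222.0])]
coverslips_a []
top {'vertical_fov': 48.70812062146426, 'cx': 269.8471223558033, 'cy': 213.01083050574292, 'rvec': array([ 2.19502732, -2.14810793,  0.11926784]), 'tvec': array([-0.2905097 ,  0.45860499,  0.86690347]), 'shot': 2} [ 0.37304234 -0.27551851  0.91168251]
carry_case [(0.75, [242.0, 179.0])]
filter_case [(0.61, [301.0, 273.0]), (0.6, [234.0, 278.0]), (0.56, [261.0, 186.0])]
lid [(0.62, [241.0, 139.0])]
lens_cleaner [(0.87, [367.0, 184.0])]
lens_brush [(0.61, [272.0, 164.0])]
coverslips_a [(0.75, [226.0, 169.0]), (0.59, [203.0, 169.0])]
```

View pics/side0.png

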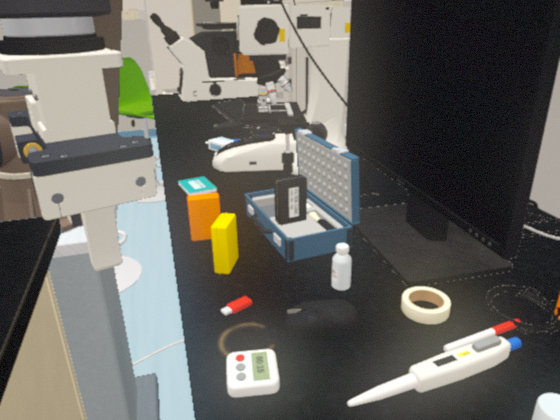

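View pics/top0.png

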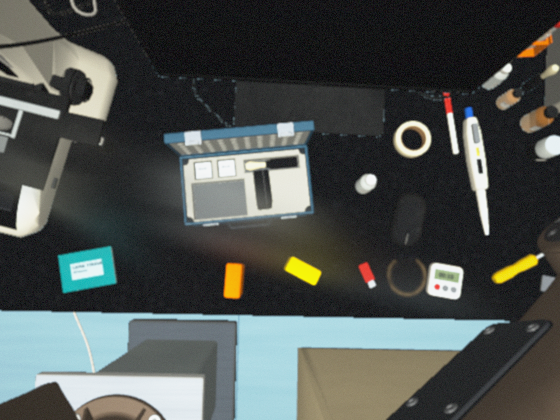

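Side view: the filter case candidates are the black one standing in the carry case (291,196), yellow (223,243) and orange (199,212). In the top view they are black (261,186), yellow (301,273) and orange (234,278). By the description I choose the black one, and I check it in a close crop.

```bash
python3 - <<'E'
from h import *
p=ctrl.snapshot("top"); s=ctrl.snapshot("side")
np.save("p.npy",p,allow_pickle=True);np.save("s.npy",s,allow_pickle=True)
a=cv2.resize(p["color"][110:240,155:325,::-1],None,fx=4.6,fy=4.6,interpolation=cv2.INTER_CUBIC)
cv2.imwrite("pics/topc.png",a)
b=cv2.resize(s["color"][120:270,230:370,::-1],None,fx=4,fy=4,interpolation=cv2.INTER_CUBIC)
cv2.imwrite("pics/sidec.png",b)
for q in(p,s):
  for t in("carry_case","filter_case","lid"):
    for d in ctrl.cut_out(q,t)[:3]:
      r=cv2.minAreaRect(np.argwhere(d["pixels"])[:,::-1].astype(np.float32))
      print(t,round(d["conf"],2),np.round(cv2.boxPoints(r)).tolist())
E
```

```text
carry_case 0.82 [[163.0, 134.0], [312.0, 121.0], [321.0, 222.0], [172.0, 235.0]]
carry_case 0.65 [[250.0, 172.0], [268.0, 169.0], [274.0, 208.0], [256.0, 211.0]]
filter_case 0.87 [[282.0, 270.0], [289.0, 255.0], [322.0, 271.0], [314.0, 286.0]]
filter_case 0.78 [[252.0, 171.0], [267.0, 169.0], [272.0, 208.0], [256.0, 210.0]]
filter_case 0.66 [[223.0, 297.0], [226.0, 263.0], [244.0, 264.0], [241.0, 299.0]]
lid 0.84 [[163.0, 134.0], [314.0, 121.0], [316.0, 145.0], [165.0, 158.0]]
carry_case 0.84 [[229.0, 217.0], [305.0, 117.0], [396.0, 186.0], [320.0, 286.0]]
filter_case 0.97 [[273.0, 176.0], [306.0, 175.0], [308.0, 223.0], [275.0, 224.0]]
filter_case 0.77 [[211.0, 214.0], [236.0, 213.0], [238.0, 272.0], [214.0, 273.0]]
filter_case 0.59 [[186.0, 195.0], [219.0, 192.0], [224.0, 237.0], [192.0, 241.0]]
lid 0.83 [[271.0, 160.0], [306.0, 116.0], [391.0, 183.0], [355.0, 228.0]]
```

View pics/topc.png

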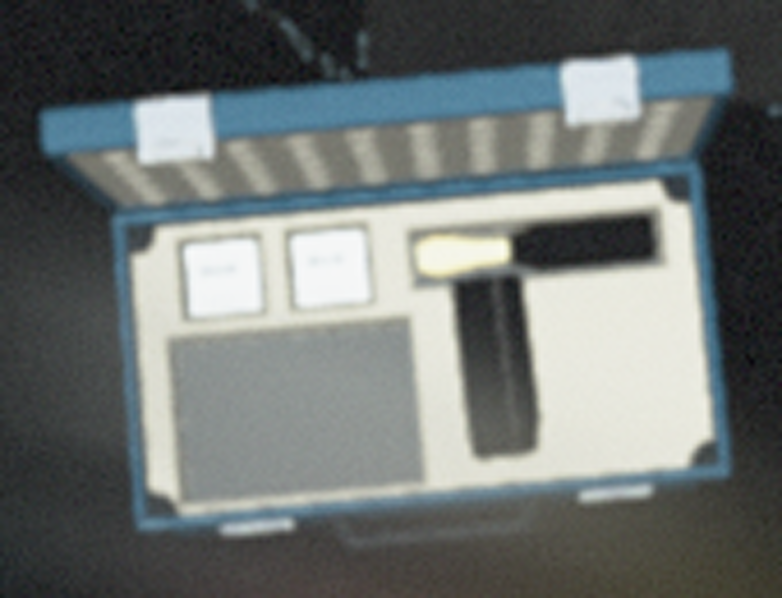

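View pics/sidec.png

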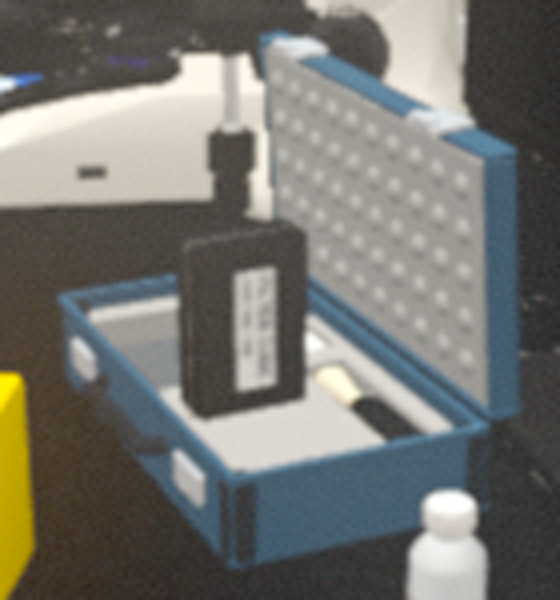

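The crops confirm the black labelled case standing on end. In the top view it spans (254,172) to (272,209), with the empty recess to its left at (192,183)–(247,218). I fit the poses from the corners.

```bash
cat > fit.py <<'E'
from h import *
from scipy.optimize import least_squares
p=np.load("p.npy",allow_pickle=True).item();s=np.load("s.npy",allow_pickle=True).item()
T=lambda u:(np.array(u)/4.6+[155,110]); S=lambda u:(np.array(u)/4+[230,120])
def W(q,X):
    c,n=np.cos(q[2]),np.sin(q[2]); X=np.array(X,float)
    return np.c_[q[0]+c*X[:,0]-n*X[:,1], q[1]+n*X[:,0]+c*X[:,1], X[:,2]]
def lidp(a,r,y,t): # r from hinge, t thickness outwards
    return [.066-r*np.cos(a)+t*np.sin(a), y, .046+r*np.sin(a)+t*np.cos(a)]
C=[(-.066,.122,.046),(-.066,-.122,.046),(.066,-.122,.046),(.066,.122,.046),(-.056,.1045,.034),(-.056,.0035,.034),(.014,.0035,.034),(.014,.1045,.034)]
uvT=T([(140,527),(730,473),(700,165),(115,212),(180,500),(423,482),(410,318),(170,340)])
uvS=S([(233,475),(485,428),(62,297)]); CS=[C[1],C[2],C[0]]
def res(q):
    r=[proj(p,W(q,C))-uvT, proj(s,W(q,CS))-uvS]
    a=q[3]
    r.append(proj(p,W(q,[lidp(a,.132,.122,.016),lidp(a,.132,-.122,.016),lidp(a,.132,.122,0),lidp(a,.132,-.122,0)]))-T([(40,112),(732,50),(65,157),(717,95)]))
    r.append(proj(s,W(q,[lidp(a,.132,-.122,.016),lidp(a,.132,-.122,0)]))-S([(517,152),(483,160)]))
    return np.concatenate(r).ravel()
o=least_squares(res,[.44,-.24,0,1.5],loss="soft_l1");q=o.x
print("case",q,np.degrees(q[2])); print(np.round(o.fun.reshape(-1,2),1).tolist())
# filter: x,y,yaw of base centre; faces
def F(b,sx,sy,z): return W(b,[(sx*.0305,sy*.014,z)])[0]
def rf(b):
    t=[F(b,1,1,.125),F(b,1,-1,.125),F(b,-1,-1,.125),F(b,-1,1,.125)]
    u=[F(b,-1,-1,.125),F(b,1,-1,.125),F(b,-1,-1,.034),F(b,1,-1,.034)]
    return np.concatenate([proj(p,t)-T([(455,283),(521,277),(540,455),(472,458)]),proj(s,u)-S([(187,242),(305,232),(197,417),(305,397)])]).ravel()
o=least_squares(rf,[.42,-.26,0],loss="soft_l1");b=o.x
print("filter",b,np.degrees(b[2]),np.round(o.fun.reshape(-1,2),1).tolist())
c,n=np.cos(q[2]),np.sin(q[2]);d=b[:2]-q[:2];print("filter in case",c*d[0]+n*d[1],-n*d[0]+c*d[1])
np.save("q.npy",q)
E
python3 fit.py
```

```text
case [ 0.51592224 -0.23551397  0.1138576   1.49187781] 6.523559931158984
[[-0.8, 0.5], [0.8, 0.3], [0.2, -1.3], [-0.5, -0.1], [0.5, 0.7], [0.7, -0.2], [0.3, -0.7], [-0.1, -0.8], [-1.5, 0.6], [0.9, -1.3], [-2.0, -1.4], [0.3, -0.3], [0.2, -0.1], [-4.3, -0.2], [4.4, -0.1], [-1.0, -1.4], [-0.5, -1.5]]
filter [ 0.4968964  -0.26729313  0.14058345] 8.054838533669855 [[-1.1, 0.2], [0.7, -0.4], [0.8, -4.1], [-0.7, -2.9], [-0.4, 1.6], [-0.4, -1.0], [-1.9, 2.3], [-0.6, 1.3]]
filter in case -0.022513135168241386 -0.02941183990734909
```

```bash
cat >> h.py <<'E'
from scipy.spatial.transform import Rotation as Ro
def state():
    q=np.load("q.npy");o=ctrl.get_obs();P=np.array(o["tool_pos"]);c,n=np.cos(q[2]),np.sin(q[2]);d=P[:2]-q[:2]
    return np.round(np.array([c*d[0]+n*d[1],-n*d[0]+c*d[1],P[2]-.066])*1e3,1),o
def go(x,y,z,yaw=None):
    "shares to bring the fingertips to case coords x,y (m), world z"
    q=np.load("q.npy");o=ctrl.get_obs();c,n=np.cos(q[2]),np.sin(q[2])
    w=np.array([q[0]+c*x-n*y,q[1]+n*x+c*y,z+.066]);R=Ro.from_euler("xyz",o["orientation"],degrees=True)
    y0=o["orientation"][2];t=(y0-(np.degrees(q[2])-180)+180)%360-180
    print("shift",np.round(R.inv().apply(w-o["tool_pos"])/.8,4),"turn",round(t/90,4))
E
python3 - <<'E'
from h import *
p=np.load("p.npy",allow_pickle=True).item();s=np.load("s.npy",allow_pickle=True).item()
go(-.024,-.100,.200); go(-.024,-.100,.112); print(state()[0])
for u in((160,78),(440,92)):
  print([np.round(onz(p,u,z),3).tolist() for z in(0,.1,.2,.4)])
print([np.round(onz(s,(352,185),z),3).tolist() for z in(0.05,.1,.15)],[np.round(onz(s,(520,250),z),3).tolist() for z in(0.05,.1,.15)])
E
```

```text
shift [-0.479   0.2566  0.0327] turn 0.1158
shift [-0.479   0.2566  0.1427] turn 0.1158
[-363.7 -371.2  226.2]
[[0.738, -0.052, 0.0], [0.698, -0.076, 0.1], [0.658, -0.101, 0.2], [0.578, -0.15, 0.4]]
[[0.723, -0.622, 0.0], [0.684, -0.584, 0.1], [0.646, -0.546, 0.2], [0.569, -0.47, 0.4]]
[[0.678, -0.163, 0.05], [0.622, -0.283, 0.1], [0.566, -0.404, 0.15]] [[0.813, -0.524, 0.05], [0.738, -0.596, 0.1], [0.664, -0.667, 0.15]]
```

Request:
send_rows([
  [[-0.045,0.024,0.003],0.03],
  [[-0.09,0.048,0.006],0.06],
  [[-0.135,0.072,0.009],0.09],
  [[-0.18,0.096,0.012],0.116],
  [[-0.225,0.12,0.015],0.116],
], gripper=0)

```text
clock: 1.52
tool_pos: [0.3419, -0.5, 0.2802]
orientation: [-180.0, 0.0, -173.7]
force: [0.9, -0.1, 0.2]
opening: 0.0598
gripper_force: 0.0
```

```bash
python3 - <<'E'
from h import *
go(-.024,-.100,.200); s,o=state();print(s,o["clock"],o["orientation"],o["opening"])
E
```

```text
shift [-0.2231  0.1795  0.0178] turn -0.0021
[-203.  -243.   214.2] 1.5167 [-1.79980970e+02  1.68129345e-02 -1.73669177e+02] 0.05975672378613348
```

Request:
send_rows([
  [[-0.04,0.03,0.003],0],
  [[-0.08,0.06,0.006],0],
  [[-0.12,0.09,0.009],0],
  [[-0.16,0.12,0.012],0],
  [[-0.2,0.15,0.015],0],
])

```text
clock: 1.93
tool_pos: [0.4875, -0.3624, 0.2684]
orientation: [-180.0, 0.0, -173.5]
force: [0.7, -0.2, -1.2]
opening: 0.0264
gripper_force: 0.0
```

Request:
send_rows([
  [[-0.012,0.015,0.001],0],
  [[-0.02,0.027,0.003],0],
  [[-0.023,0.03,0.003],0],
  [[-0.023,0.03,0.003],0],
  [[-0.023,0.03,0.003],0],
])

```text
clock: 2.35
tool_pos: [0.5013, -0.3387, 0.266]
orientation: [-180.0, -0.0, -173.5]
force: [-1.0, 0.2, 0.5]
opening: 0.0005
gripper_force: 0.0
```

```bash
python3 - <<'E'
from h import *
go(-.024,-.100,.112); s,o=state();print(s,o["clock"],o["orientation"],o["opening"])
p=ctrl.snapshot("side");im=p["color"][60:270,200:400,::-1];cv2.imwrite("pics/s2.png",cv2.resize(im,None,fx=2.8,fy=2.8,interpolation=cv2.INTER_CUBIC))
E
```

```text
shift [-0.0029  0.0011  0.1099] turn -0.0005
[ -26.3 -100.9  200. ] 2.35 [-1.79990958e+02 -7.27969072e-04 -1.73520493e+02] 0.0004742867696222373
```

View pics/s2.png

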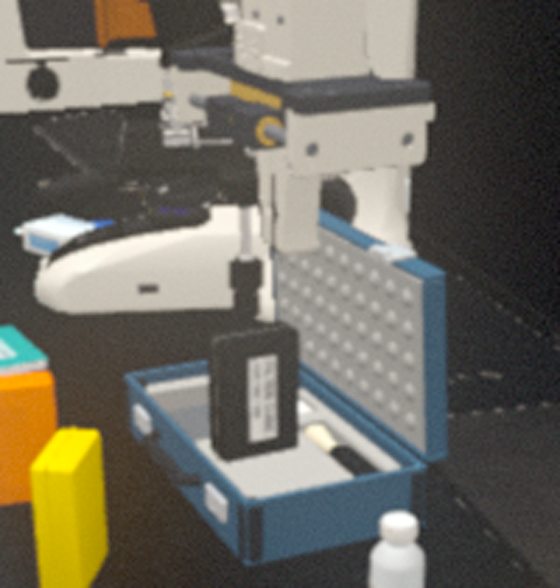

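Request:
send_rows([
  [[-0.002,0,0.03],0],
  [[-0.002,0,0.06],0],
  [[-0.002,0,0.09],0],
  [[-0.002,0.0,0.11],0],
  [[-0.002,0.0,0.11],0],
])

```text
clock: 2.82
tool_pos: [0.5008, -0.3383, 0.1742]
orientation: [179.8, -0.3, -173.6]
force: [-0.5, 0.1, 0.1]
opening: 0.0005
gripper_force: 0.0
```

Request:
send_rows([
  [[0,0.008,0],0],
  [[0,0.016,0],0],
  [[0,0.024,0],0],
  [[0,0.032,0],0],
  [[0,0.036,0],0],
])

```text
clock: 3.23
tool_pos: [0.5004, -0.3084, 0.179]
orientation: [-180.0, 0.1, -173.5]
force: [-0.0, 0.6, 0.1]
opening: 0.0003
gripper_force: 0.0
```

Request:
send_rows([
  [[0,0.004,0],0],
  [[0,0.008,0],0],
  [[0,0.012,0],0],
  [[0,0.016,0],0],
  [[0,0.02,0],0],
])

```text
clock: 3.65
tool_pos: [0.4984, -0.2931, 0.1778]
orientation: [-180.0, 0.0, -173.5]
force: [-0.6, 0.6, 0.1]
opening: 0.0005
gripper_force: 0.1
```

Request:
send_rows([
  [[0,0.004,0],0],
  [[0,0.008,0],0],
  [[0,0.012,0],0],
  [[0,0.016,0],0],
  [[0,0.02,0],0],
])

```text
clock: 4.07
tool_pos: [0.4965, -0.2772, 0.1777]
orientation: [180.0, -0.0, -173.5]
force: [0.5, -0.5, -0.4]
opening: 0.0006
gripper_force: 0.0
```

```bash
python3 - <<'E'
from h import *
s,o=state();print(s,o["clock"],o["force"])
p=ctrl.snapshot("side");im=p["color"][60:270,200:400,::-1];cv2.imwrite("pics/s3.png",cv2.resize(im,None,fx=2.8,fy=2.8,interpolation=cv2.INTER_CUBIC))
E
```

```text
[-24.  -39.2 111.7] 4.0667 [ 0.46520451 -0.52392965 -0.35192588]
```

View pics/s3.png

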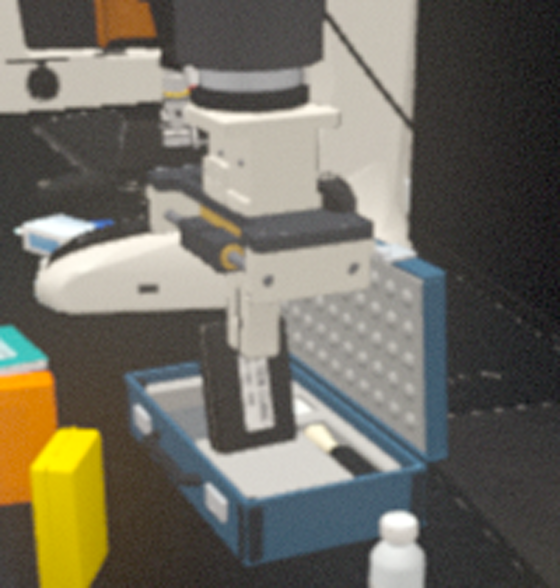

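The filter case, around (250,390) in the crop, is tilting away but has not fallen yet. I keep pushing slowly.

Request:
send_rows([
  [[0,0.004,0],0],
  [[0,0.008,0],0],
  [[0,0.012,0],0],
  [[0,0.016,0],0],
  [[0,0.018,0],0],
])

```text
clock: 4.53
tool_pos: [0.4949, -0.2628, 0.1778]
orientation: [180.0, 0.0, -173.5]
force: [1.0, -0.6, 0.6]
opening: 0.0008
gripper_force: 0.0
```

Request:
send_rows([
  [[0,0.003,0],0],
  [[0,0.006,0],0],
  [[0,0.006,0],0],
  [[0,0.006,0],0],
  [[0,0.006,0],0],
])

```text
clock: 4.95
tool_pos: [0.4944, -0.2584, 0.1778]
orientation: [-180.0, 0.0, -173.5]
force: [1.2, -0.1, 1.2]
opening: 0.0007
gripper_force: 0.0
```

```bash
python3 - <<'E'
from h import *
s,o=state();print(s,o["clock"],o["force"])
a=[]
for n in("side","top"):
  p=ctrl.snapshot(n);
  for d in ctrl.cut_out(p,"filter_case"): print(n,round(d["conf"],2),np.round(cv2.boxPoints(cv2.minAreaRect(np.argwhere(d["pixels"])[:,::-1].astype(np.float32)))).tolist())
  a.append(cv2.resize(p["color"][60:270,200:380,::-1] if n=="side" else p["color"][90:270,150:330,::-1],(396,462),interpolation=cv2.INTER_CUBIC))
cv2.imwrite("pics/s4.png",np.hstack(a))
E
```

```text
[-24.  -20.3 111.8] 4.95 [ 1.15231829 -0.12204309  1.22141123]
side 0.97 [[210.0, 215.0], [235.0, 213.0], [238.0, 273.0], [213.0, 274.0]]
side 0.82 [[256.0, 200.0], [297.0, 193.0], [300.0, 213.0], [260.0, 220.0]]
side 0.67 [[187.0, 195.0], [218.0, 192.0], [222.0, 238.0], [191.0, 240.0]]
top 0.86 [[202.0, 185.0], [248.0, 178.0], [253.0, 211.0], [207.0, 218.0]]
top 0.7 [[282.0, 270.0], [290.0, 255.0], [323.0, 271.0], [315.0, 287.0]]
top 0.56 [[222.0, 297.0], [226.0, 262.0], [245.0, 264.0], [241.0, 299.0]]
```

View pics/s4.png

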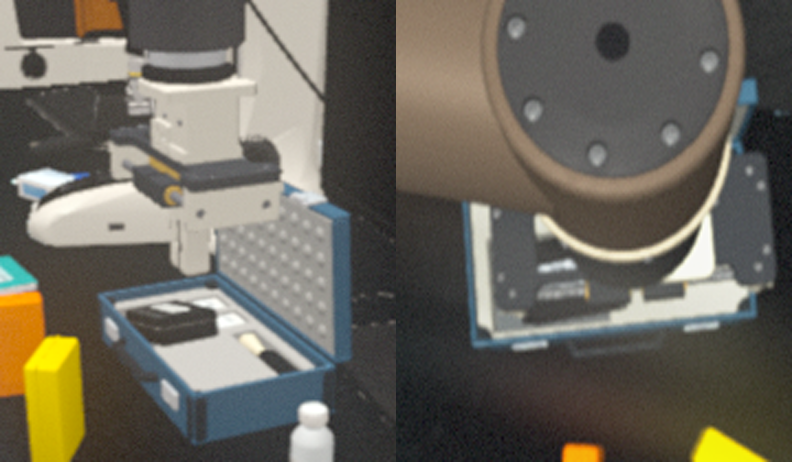

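The case now lies tipped towards the recess, with its near end at (130–215,340) in the left crop. I go back behind it and down.

Request:
send_rows([
  [[0,-0.035,0],0],
  [[0,-0.07,0],0],
  [[0,-0.081,0],0],
  [[0,-0.081,0.025],0],
  [[0,-0.081,0.04],0],
])

```text
clock: 5.57
tool_pos: [0.5015, -0.3235, 0.1448]
orientation: [180.0, 0.0, -173.6]
force: [-1.3, 0.7, -0.7]
opening: 0.0005
gripper_force: 0.0
```

```bash
python3 - <<'E'
from h import *
s,o=state();print(s,o["clock"],o["force"])
go(-.023,-.085,.045)
p=ctrl.snapshot("side")
d=[d for d in ctrl.cut_out(p,"filter_case") if abs(d["xy"][0]*560-278)<25 ][0]
q=np.load("q.npy");c,n=np.cos(q[2]),np.sin(q[2])
def cs(u,z):
    d=onz(p,u,z)[:2]-q[:2];return np.round(1e3*np.array([c*d[0]+n*d[1],-n*d[0]+c*d[1]]),1)
m=d["pixels"];h=cv2.approxPolyDP(cv2.convexHull(np.argwhere(m)[:,::-1].astype(np.int32)),2,True)[:,0]
for u in h: print(u,"z34",cs(u,.034),"z62",cs(u,.062))
E
```

```text
[-24.4 -85.8  78.8] 5.5667 [-1.28967516  0.74962532 -0.70454722]
shift [-0.0017  0.001   0.0422] turn -0.0014
[294 213] z34 [2.2 0.3] z62 [-22.9 -56.7]
[272 217] z34 [-46.    0.9] z62 [-67.6 -56.1]
[262 210] z34 [-52.2  42.2] z62 [-73.4 -17.8]
[258 201] z34 [-43.2  91.7] z62 [-65.  28.]
[276 197] z34 [ 1.1 96.5] z62 [-23.9  32.5]
[290 198] z34 [27.1 77.9] z62 [ 0.1 15.3]
```

Request:
send_rows([
  [[-0.002,0.0,0.02],0],
  [[-0.002,0.0,0.042],0],
  [[-0.002,0.005,0.042],0],
  [[-0.002,0.015,0.042],0],
  [[-0.002,0.025,0.042],0],
])

```text
clock: 6.08
tool_pos: [0.5014, -0.3022, 0.1132]
orientation: [-180.0, 0.0, -173.5]
force: [0.8, -0.6, 0.3]
opening: 0.0003
gripper_force: 0.0
```

Request:
send_rows([
  [[0,0.005,0],0],
  [[0,0.01,0],0],
  [[0,0.015,0],0],
  [[0,0.02,0],0],
  [[0,0.025,0],0],
])

```text
clock: 6.5
tool_pos: [0.4989, -0.2825, 0.1126]
orientation: [-180.0, 0.0, -173.5]
force: [0.2, 0.0, 0.7]
opening: 0.0004
gripper_force: 0.0
```

Request:
send_rows([
  [[0,0.004,0],0],
  [[0,0.008,0],0],
  [[0,0.012,0],0],
  [[0,0.016,0],0],
  [[0,0.018,0],0],
])

```text
clock: 6.92
tool_pos: [0.4971, -0.2682, 0.1121]
orientation: [180.0, -0.0, -173.5]
force: [0.1, 0.3, -0.2]
opening: 0.0004
gripper_force: 0.0
```

```bash
cat > look.py <<'E'
from h import *
import sys
s,o=state();print(s,o["clock"],o["force"])
a=[]
for n in("side","top"):
  p=ctrl.snapshot(n);
  a.append(cv2.resize(p["color"][90:260,220:380,::-1] if n=="side" else p["color"][100:250,150:330,::-1],(396,430),interpolation=cv2.INTER_CUBIC))
cv2.imwrite(sys.argv[1],np.hstack(a))
E
python3 look.py pics/s5.png
```

```text
[-22.4 -30.3  46.1] 6.9167 [ 0.09863675  0.30603851 -0.1818855 ]
```

View pics/s5.png

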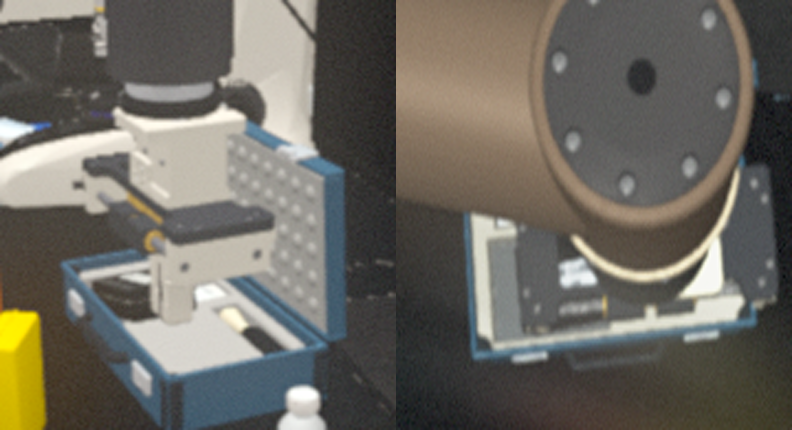

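Request:
send_rows([
  [[0,0.002,0],0],
  [[0,0.004,0],0],
  [[0,0.006,0],0],
  [[0,0.008,0],0],
  [[0,0.01,0],0],
])

```text
clock: 7.43
tool_pos: [0.4962, -0.2605, 0.1122]
orientation: [-180.0, -0.0, -173.5]
force: [0.2, -1.1, -0.6]
opening: 0.0001
gripper_force: 0.3
```

Request:
send_rows([
  [[0,0.003,0],0],
  [[0,0.006,0],0],
  [[0,0.009,0],0],
  [[0,0.009,0],0],
  [[0,0.009,0],0],
])

```text
clock: 7.85
tool_pos: [0.4955, -0.2532, 0.1122]
orientation: [180.0, 0.0, -173.5]
force: [0.3, 0.7, -0.1]
opening: 0.0002
gripper_force: 0.0
```

```bash
cat > chk.py <<'E'
from h import *
s,o=state();print(s,o["clock"],o["force"])
q=np.load("q.npy");c,n=np.cos(q[2]),np.sin(q[2])
for nm,z in(("side",.034),("side",.043),("top",.043)):
  p=ctrl.snapshot(nm)
  for d in ctrl.cut_out(p,"filter_case"):
    X=onz(p,np.array(d["xy"])*[560,420],.04)[:2]-q[:2]
    if np.hypot(*X)>.12: continue
    m=d["pixels"];h=cv2.approxPolyDP(cv2.convexHull(np.argwhere(m)[:,::-1].astype(np.int32)),2,True)[:,0]
    r=[]
    for u in h:
        e=onz(p,u,z)[:2]-q[:2];r.append([round(1e3*(c*e[0]+n*e[1])),round(1e3*(-n*e[0]+c*e[1]))])
    print(nm,z,round(d["conf"],2),m.sum(),r)
E
python3 chk.py
```

```text
[-22.3 -15.3  46.2] 7.85 [ 0.32632757  0.68331482 -0.10081282]
side 0.034 0.58 393 [[14, 12], [-48, 7], [-52, 42], [-45, 99], [5, 101], [30, 52]]
side 0.043 0.8 378 [[6, -7], [-55, -11], [-54, 73], [-5, 81], [21, 32]]
top 0.043 0.74 252 [[-52, 27], [-53, 70], [5, 58], [-20, 35]]
```

Request:
send_rows([
  [[0,-0.012,0],0],
  [[0,-0.024,-0.02],0],
  [[0,-0.05,-0.06],0],
  [[0,-0.09,-0.1],0],
  [[0,-0.13,-0.14],0],
])

```text
clock: 8.57
tool_pos: [0.5066, -0.3529, 0.2207]
orientation: [-180.0, -0.0, -173.4]
force: [1.5, -0.4, 0.3]
opening: 0.0005
gripper_force: 0.0
```

Request:
send_rows([
  [[0,-0.04,-0.02],0],
  [[0,-0.08,-0.04],0],
  [[0,-0.12,-0.06],0],
  [[0,-0.14,-0.06],0],
  [[0,-0.14,-0.06],0],
])

```text
clock: 8.98
tool_pos: [0.5191, -0.467, 0.2674]
orientation: [-179.9, 0.0, -173.7]
force: [-0.1, 0.5, -0.6]
opening: 0.0006
gripper_force: 0.0
```

```bash
python3 chk.py; python3 look.py pics/s6.png
```

```text
[ -23.2 -230.4  201.4] 8.9833 [-0.09549254  0.52709524 -0.59037618]
side 0.034 0.61 689 [[14, 6], [-46, 6], [-52, 36], [-45, 99], [10, 106], [31, 76], [29, 46]]
side 0.043 0.56 716 [[4, -12], [-11, -21], [-55, -11], [-60, 2], [-56, 74], [-41, 92], [3, 84], [22, 44]]
top 0.043 0.55 317 [[-51, 36], [1, 1], [-47, 0]]
[ -22.4 -225.6  200.9] 9.2833 [ 0.18728007  0.08358494 -0.02238543]
```

View pics/s6.png

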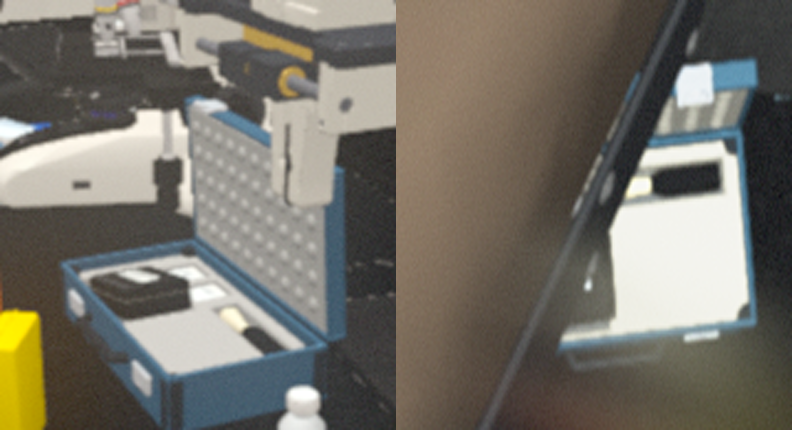

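The near end of the case, at (95–190,290–318) in the left crop, still stands about 20 mm proud. It has not dropped yet and needs to go further.

Request:
send_rows([
  [[0,0.04,0.02],0],
  [[0,0.08,0.04],0],
  [[0,0.12,0.06],0],
  [[0,0.16,0.08],0],
  [[0,0.195,0.1],0],
])

```text
clock: 9.8
tool_pos: [0.5012, -0.3059, 0.1868]
orientation: [-180.0, 0.0, -173.4]
force: [0.2, 0.1, -1.2]
opening: 0.0007
gripper_force: 0.0
```

```bash
python3 -c "
from h import *
print(state()[0]);go(-.022,-.045,.044)"
```

```text
[-22.7 -68.3 120.8]
shift [-0.0008  0.0291  0.096 ] turn 0.0004
```

Request:
send_rows([
  [[0,0,0.035],0],
  [[0,0,0.07],0],
  [[0,0.0,0.097],0],
  [[0,0.01,0.097],0],
  [[0,0.025,0.097],0],
])

```text
clock: 10.22
tool_pos: [0.4989, -0.2877, 0.1089]
orientation: [180.0, -0.1, -173.5]
force: [1.7, -0.6, 0.8]
opening: 0.0003
gripper_force: 0.0
```

Request:
send_rows([
  [[0,0.008,0],0],
  [[0,0.016,0],0],
  [[0,0.024,0],0],
  [[0,0.032,0],0],
  [[0,0.038,0],0],
])

```text
clock: 10.63
tool_pos: [0.4962, -0.2572, 0.1104]
orientation: [-180.0, 0.1, -173.5]
force: [-0.4, 0.5, 0.8]
opening: 0.0006
gripper_force: 0.0
```

Request:
send_rows([
  [[0,0.002,0],0],
  [[0,0.004,0],0],
  [[0,0.006,0],0],
  [[0,0.008,0],0],
  [[0,0.01,0],0],
])

```text
clock: 11.05
tool_pos: [0.495, -0.2501, 0.1094]
orientation: [-180.0, -0.0, -173.5]
force: [-0.1, -1.1, -0.4]
opening: 0.0004
gripper_force: 0.4
```

```bash
python3 chk.py
```

```text
[-22.5 -12.1  43.4] 11.05 [-0.06616993 -1.12095721 -0.36707894]
side 0.034 0.94 364 [[12, 12], [-48, 7], [-49, 82], [-41, 103], [4, 109], [21, 32]]
side 0.043 0.96 367 [[6, -2], [-55, -11], [-54, 73], [-7, 89], [17, 22]]
top 0.043 0.47 185 [[-50, 30], [-51, 72], [-1, 62], [-20, 43]]
```

Request:
send_rows([
  [[0,0.002,0],0],
  [[0,0.004,0],0],
  [[0,0.006,0],0],
  [[0,0.006,0],0],
  [[0,0.006,0],0],
])

```text
clock: 11.77
tool_pos: [0.4945, -0.2451, 0.1095]
orientation: [-180.0, -0.0, -173.5]
force: [0.5, -0.3, -1.0]
opening: 0.0002
gripper_force: 0.3
```

```bash
python3 chk.py
```

```text
[-22.4  -7.1  43.5] 11.7667 [ 0.54132417 -0.33061747 -1.01647705]
side 0.034 0.62 382 [[-26, 2], [-52, 14], [-49, 88], [-41, 110], [4, 109]]
side 0.043 0.55 372 [[-31, -12], [-58, -10], [-52, 85], [-5, 88]]
top 0.043 0.73 147 [[-51, 36], [-51, 74], [-2, 68], [-21, 51]]
```

Request:
send_rows([
  [[0,0.002,0],0],
  [[0,0.004,0],0],
  [[0,0.005,0],0],
  [[0,0.005,0],0],
  [[0,0.005,0],0],
])

```text
clock: 12.48
tool_pos: [0.494, -0.2412, 0.1095]
orientation: [180.0, -0.0, -173.5]
force: [0.4, -1.3, 0.2]
opening: 0.0001
gripper_force: 0.3
```

```bash
python3 chk.py
```

```text
[-22.4  -3.1  43.5] 12.4833 [ 0.36098609 -1.3226923   0.22302667]
side 0.034 0.63 407 [[-26, 2], [-52, 9], [-45, 105], [6, 114]]
side 0.043 0.8 385 [[4, -1], [-57, -16], [-58, 63], [-50, 90], [-7, 89]]
```

Request:
send_rows([
  [[0,-0.01,0],0],
  [[0,-0.03,0],0],
  [[0,-0.06,-0.02],0],
  [[0,-0.09,-0.06],0],
  [[0,-0.12,-0.1],0],
])

```text
clock: 13.2
tool_pos: [0.5042, -0.3378, 0.1896]
orientation: [179.9, -0.2, -173.5]
force: [1.9, 0.3, -1.1]
opening: 0.0006
gripper_force: 0.0
```

Request:
send_rows([
  [[0,-0.01,-0.04],0],
  [[0,-0.03,-0.07],0],
  [[0,-0.06,-0.09],0],
  [[0,-0.09,-0.1],0],
  [[0,-0.1,-0.1],0],
])

```text
clock: 13.62
tool_pos: [0.5146, -0.4196, 0.2721]
orientation: [-179.8, 0.2, -173.5]
force: [-0.1, -0.5, -0.4]
opening: 0.0005
gripper_force: 0.0
```

```bash
cat > fc.py <<'E'
from h import *
q=np.load("q.npy");c,n=np.cos(q[2]),np.sin(q[2]); print(state()[0])
p=ctrl.snapshot("side"); np.save("s.npy",p,allow_pickle=True)
best=None
for d in ctrl.cut_out(p,"filter_case"):
    X=onz(p,np.array(d["xy"])*[560,420],.04)[:2]-q[:2]
    if np.hypot(*X)<.12: best=best or d
m=best["pixels"]; print(best["conf"],m.sum())
def mask(x,y0,h,yaw=0):
    # y0 near base y, h: near base z ; far base at floor .015 
    t=np.arcsin((h-.015)/.091) ; P=[]
    for sx in(-.0305,.0305):
        for l in(0,.091):
            for k in(0,.028):
                P.append([x+sx-yaw*(l-.045),y0+l*np.cos(t)+k*np.sin(t),h-l*np.sin(t)+k*np.cos(t)])
    P=np.array(P);W=np.c_[q[0]+c*P[:,0]-n*P[:,1],q[1]+n*P[:,0]+c*P[:,1],P[:,2]]
    M=np.zeros((420,560),np.uint8);cv2.fillConvexPoly(M,cv2.convexHull(np.round(proj(p,W)*16).astype(np.int32)),1,shift=4)
    # hide below the -x rim line
    return M>0
R=[]
for h in(.015,.02,.025,.03,.034):
  for x in np.arange(-.03,-.01,.003):
    for y0 in np.arange(-.014,.018,.003):
        M=mask(x,y0,h);
        if h<.034: # part under the foam hidden: keep only pixels seen above foam plane edges
            A=mask(x,y0,h)
        R.append(((M&m).sum()/(M|m).sum(),h,round(x,3),round(y0,3)))
for h in(.015,.02,.025,.03,.034): print(sorted([r for r in R if r[1]==h])[-2:])
E
python3 fc.py; python3 look.py pics/s7.png
```

```text
[ -22.2 -182.8  206.1]
0.74 646
[(np.float64(0.629016553067186), 0.015, np.float64(-0.018), np.float64(0.016)), (np.float64(0.6300294406280668), 0.015, np.float64(-0.012), np.float64(0.016))]
[(np.float64(0.6625641025641026), 0.02, np.float64(-0.015), np.float64(0.013)), (np.float64(0.6639260020554985), 0.02, np.float64(-0.021), np.float64(0.016))]
[(np.float64(0.6998916576381365), 0.025, np.float64(-0.021), np.float64(0.016)), (np.float64(0.7060109289617487), 0.025, np.float64(-0.018), np.float64(0.016))]
[(np.float64(0.7332576617480137), 0.03, np.float64(-0.024), np.float64(0.007)), (np.float64(0.7366020524515393), 0.03, np.float64(-0.018), np.float64(0.01))]
[(np.float64(0.7588235294117647), 0.034, np.float64(-0.027), np.float64(0.004)), (np.float64(0.7654028436018957), 0.034, np.float64(-0.021), np.float64(0.004))]
[ -23.  -180.8  203. ] 13.7167 [-0.01759131  0.37285281 -0.88519054]
```

View pics/s7.png

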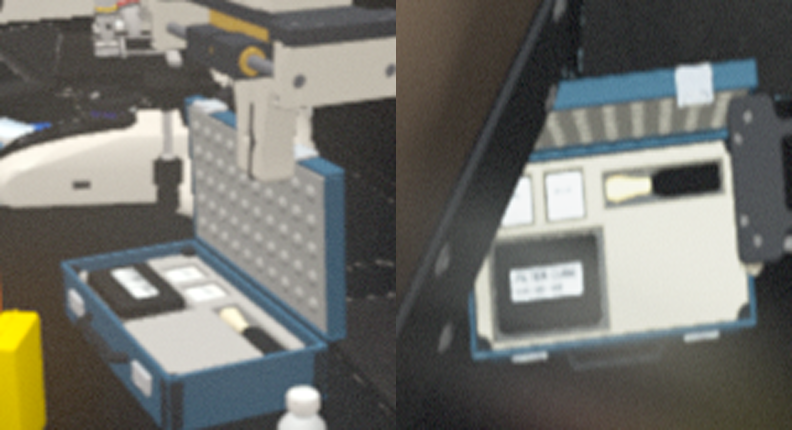

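The top crop shows the case inside the recess at (495–597,235–335), with an even gap at the near end, (597–607,235). I probe its near end gently with the fingertips to confirm it is down.

Request:
send_rows([
  [[0,0.05,0.02],0],
  [[0,0.1,0.04],0],
  [[0,0.15,0.06],0],
  [[0,0.2,0.09],0],
  [[0,0.25,0.12],0],
])

```text
clock: 14.23
tool_pos: [0.4917, -0.2272, 0.1801]
orientation: [180.0, 0.0, -173.4]
force: [1.3, 0.6, -0.8]
opening: 0.0003
gripper_force: 0.0
```

Request:
send_rows([
  [[0,0.005,0.02],0],
  [[0,0.005,0.035],0],
  [[0,0.005,0.035],0],
  [[0,0.005,0.035],0],
  [[0,0.005,0.035],0],
])

```text
clock: 14.65
tool_pos: [0.4925, -0.2255, 0.1533]
orientation: [-180.0, 0.0, -173.5]
force: [0.4, -0.3, 0.5]
opening: 0.0002
gripper_force: 0.0
```

```bash
python3 -c "
from h import *
print(state()[0]);go(-.022,.022,.047)"
```

```text
[-22.1  12.6  87.3]
shift [-0.0001  0.0117  0.0504] turn 0.0001
```

Request:
send_rows([
  [[0,0.012,0.01],0],
  [[0,0.012,0.02],0],
  [[0,0.012,0.025],0],
  [[0,0.012,0.03],0],
  [[0,0.012,0.034],0],
])

```text
clock: 15.07
tool_pos: [0.4911, -0.2162, 0.125]
orientation: [180.0, -0.0, -173.5]
force: [-0.9, -0.1, -0.4]
opening: 0.0001
gripper_force: 0.0
```

Request:
send_rows([
  [[0,0,0.004],0],
  [[0,0,0.008],0],
  [[0,0,0.012],0],
  [[0,0,0.015],0],
  [[0,0,0.016],0],
])

```text
clock: 15.48
tool_pos: [0.491, -0.216, 0.1123]
orientation: [180.0, -0.0, -173.5]
force: [-0.5, -0.4, 0.2]
opening: 0.0005
gripper_force: 0.0
```

Request:
send_rows([
  [[0,0,0.001],0],
  [[0,0,0.002],0],
  [[0,0,0.003],0],
  [[0,0,0.004],0],
  [[0,0,0.005],0],
])

```text
clock: 15.9
tool_pos: [0.4913, -0.216, 0.1089]
orientation: [-180.0, 0.0, -173.5]
force: [-2.4, 2.5, 13.0]
opening: 0.0008
gripper_force: 6.5
```

The probe met the top face at about 43 mm, so the case lies flat. Next is the lid.

Request:
send_rows([
  [[0,0,-0.03],0],
  [[0,0,-0.075],0],
  [[0,0,-0.12],0],
  [[0,0,-0.165],0],
  [[0,0,-0.21],0],
])

```text
clock: 16.32
tool_pos: [0.4907, -0.2159, 0.2786]
orientation: [-180.0, 0.0, -173.5]
force: [1.3, 0.4, 0.5]
opening: 0.0003
gripper_force: 0.0
```

Request:
send_rows([
  [[0,0,-0.02],0],
  [[-0.03,0,-0.03],0],
  [[-0.06,0,-0.03],0],
  [[-0.09,0,-0.03],0],
  [[-0.12,0,-0.03],0],
])

```text
clock: 16.73
tool_pos: [0.5874, -0.2049, 0.3013]
orientation: [180.0, 0.1, -173.5]
force: [0.3, -0.4, 0.3]
opening: 0.0008
gripper_force: 0.0
```

Request:
send_rows([
  [[-0.015,0,0],0],
  [[-0.025,0,0],0],
  [[-0.025,0,0],0],
  [[-0.025,0,0],0],
  [[-0.025,0,0],0],
])

```text
clock: 17.15
tool_pos: [0.6055, -0.203, 0.3008]
orientation: [180.0, -0.0, -173.5]
force: [-0.5, -0.6, 0.4]
opening: 0.0007
gripper_force: 0.0
```

```bash
python3 -c "
from h import *
print(state()[0],ctrl.get_obs()['force']);go(.096,.02,.152)
p=ctrl.snapshot('top');q=np.load('q.npy')
for t in('lid','filter_case'):
  for d in ctrl.boxes_of(p,t): print(t,d['conf'],np.array(d['xy'])*[560,420])
"
```

```text
[ 92.7  22.2 234.8] [-0.45117806 -0.649094    0.41685085]
shift [-0.0042 -0.0027  0.1035] turn -0.0003
lid 0.82 [240.8   137.214]
filter_case 0.78 [219.072 194.796]
filter_case 0.75 [298.424 271.194]
filter_case 0.66 [231.392 278.502]
```

Request:
send_rows([
  [[-0.006,0,0.02],0],
  [[-0.006,0,0.04],0],
  [[-0.006,0,0.055],0],
  [[-0.006,0,0.065],0],
  [[-0.006,0,0.07],0],
])

```text
clock: 17.72
tool_pos: [0.6105, -0.2023, 0.2436]
orientation: [180.0, -0.1, -173.5]
force: [0.1, -1.3, -0.2]
opening: 0.0004
gripper_force: 0.0
```

Request:
send_rows([
  [[0,0,0.01],0],
  [[0,0,0.02],0],
  [[0,0,0.03],0],
  [[0,0,0.035],0],
  [[0,0,0.035],0],
])

```text
clock: 18.13
tool_pos: [0.6107, -0.2022, 0.2154]
orientation: [180.0, -0.1, -173.5]
force: [-0.2, 0.4, -0.2]
opening: 0.0006
gripper_force: 0.0
```

```bash
python3 -c "
from h import *
print(state()[0],ctrl.get_obs()['force'])"
```

```text
[ 97.9  22.3 149.4] [-0.22981734  0.39483124 -0.228535  ]
```

```bash
python3 - <<'E'
import numpy as np
r=.105
x0,z0=.0979,.149
A=[1.49-.065*i for i in range(0,24)]
px,pz=x0,z0
for i,a in enumerate(A):
    x=.066-r*np.cos(a)+.016*np.sin(a)+.0095; z=.046+r*np.sin(a)+.016*np.cos(a)
    if i%5==0 and i: bx,bz=px,pz
    elif i==0: bx,bz=x0,z0
    print(i//5,round(a,2),"row",round((bx-x)/.8,3),round((bz-z)/.8,3),"abs",round(x,4),round(z,4)); px,pz=x,z
E
```

```text
0 1.49 row 0.019 -0.004 abs 0.083 0.1519
0 1.43 row 0.027 -0.004 abs 0.0761 0.1522
0 1.36 row 0.036 -0.004 abs 0.0692 0.152
0 1.29 row 0.044 -0.003 abs 0.0623 0.1514
0 1.23 row 0.053 -0.002 abs 0.0555 0.1503
1 1.17 row 0.008 0.002 abs 0.0488 0.1488
1 1.1 row 0.017 0.004 abs 0.0421 0.1468
1 1.03 row 0.025 0.007 abs 0.0357 0.1445
1 0.97 row 0.033 0.011 abs 0.0293 0.1417
1 0.91 row 0.04 0.015 abs 0.0232 0.1385
2 0.84 row 0.007 0.004 abs 0.0173 0.1349
2 0.77 row 0.014 0.009 abs 0.0117 0.1309
2 0.71 row 0.021 0.015 abs 0.0063 0.1266
2 0.65 row 0.028 0.021 abs 0.0012 0.1219
2 0.58 row 0.033 0.027 abs -0.0036 0.1169
3 0.51 row 0.006 0.007 abs -0.008 0.1116
3 0.45 row 0.011 0.014 abs -0.0121 0.1061
3 0.39 row 0.015 0.021 abs -0.0158 0.1003
3 0.32 row 0.019 0.028 abs -0.0191 0.0942
3 0.25 row 0.023 0.036 abs -0.0221 0.088
4 0.19 row 0.003 0.008 abs -0.0246 0.0815
4 0.12 row 0.006 0.016 abs -0.0267 0.075
4 0.06 row 0.008 0.025 abs -0.0284 0.0683
4 -0.01 row 0.009 0.033 abs -0.0296 0.0615
```

Request:
send_rows([
  [[0.015,0,-0.003],0],
  [[0.025,0,-0.004],0],
  [[0.036,0,-0.004],0],
  [[0.044,0,-0.003],0],
  [[0.053,0,-0.002],0],
])

```text
clock: 18.55
tool_pos: [0.5688, -0.2072, 0.2192]
orientation: [-180.0, 0.1, -173.5]
force: [3.2, 1.2, -0.6]
opening: 0.0005
gripper_force: 1.2
```

Request:
send_rows([
  [[0.008,0,0.002],0],
  [[0.017,0,0.004],0],
  [[0.025,0,0.007],0],
  [[0.033,0,0.011],0],
  [[0.04,0,0.015],0],
])

```text
clock: 18.97
tool_pos: [0.5364, -0.211, 0.2063]
orientation: [-180.0, -0.0, -173.5]
force: [1.1, -0.3, 3.6]
opening: 0.0003
gripper_force: 1.4
```

```bash
python3 -c "
from h import *
print(state()[0],ctrl.get_obs()['force'],ctrl.get_obs()['clock'])
p=ctrl.snapshot('side')
for d in ctrl.cut_out(p,'lid'):
  m=np.argwhere(d['pixels']);print(d['conf'],len(m),m.min(0)[::-1],m.max(0)[::-1])"
```

```text
[ 23.1  22.1 140.3] [ 1.10666273 -0.26317361  3.61758667] 18.9667
0.7 1792 [266 141] [356 223]
```

The lid is following at about 3 N, so I continue.

Request:
send_rows([
  [[0.007,0,0.005],0],
  [[0.014,0,0.01],0],
  [[0.021,0,0.016],0],
  [[0.028,0,0.022],0],
  [[0.033,0,0.028],0],
])

```text
clock: 19.48
tool_pos: [0.51, -0.2139, 0.1833]
orientation: [180.0, -0.0, -173.5]
force: [-0.4, -0.3, 4.3]
opening: 0.0002
gripper_force: 1.2
```

Request:
send_rows([
  [[0.006,0,0.007],0],
  [[0.011,0,0.014],0],
  [[0.015,0,0.021],0],
  [[0.019,0,0.028],0],
  [[0.023,0,0.036],0],
])

```text
clock: 19.9
tool_pos: [0.4922, -0.2158, 0.1545]
orientation: [180.0, -0.0, -173.5]
force: [-1.0, -1.2, 2.5]
opening: 0.0003
gripper_force: 1.1
```

Request:
send_rows([
  [[0.003,0,0.008],0],
  [[0.006,0,0.016],0],
  [[0.008,0,0.022],0],
  [[0.009,0,0.027],0],
  [[0.01,0,0.031],0],
])

```text
clock: 20.32
tool_pos: [0.4847, -0.2167, 0.1297]
orientation: [180.0, -0.0, -173.5]
force: [0.0, -0.2, 1.7]
opening: 0.0004
gripper_force: 0.9
```

```bash
python3 -c "
from h import *
print(state()[0],ctrl.get_obs()['force'],ctrl.get_obs()['clock'])"
```

```text
[-28.9  22.3  63.7] [ 0.02949985 -0.24976596  1.6828371 ] 20.3167
```

Tip at 63.7 mm, and shut is 62. I press down in small steps until the force rises.

Request:
send_rows([
  [[0,0,0.0005],0],
  [[0,0,0.001],0],
  [[0,0,0.0015],0],
  [[0,0,0.002],0],
  [[0,0,0.0025],0],
])

```text
clock: 20.73
tool_pos: [0.4849, -0.2167, 0.1285]
orientation: [-180.0, 0.0, -173.5]
force: [0.1, 0.7, 2.7]
opening: 0.0006
gripper_force: 0.9
```

Request:
send_rows([
  [[0,0,0.0004],0],
  [[0,0,0.0008],0],
  [[0,0,0.0012],0],
  [[0,0,0.0015],0],
  [[0,0,0.0015],0],
])

```text
clock: 21.15
tool_pos: [0.4848, -0.2167, 0.1278]
orientation: [-180.0, 0.0, -173.5]
force: [-2.7, 1.8, 8.8]
opening: 0.0005
gripper_force: 4.4
```

Request:
send_rows([
  [[0,0,0.0005],0],
  [[0,0,0.001],0],
  [[0,0,0.0015],0],
  [[0,0,0.0015],0],
  [[0,0,0.0015],0],
])

```text
clock: 21.57
tool_pos: [0.4848, -0.2167, 0.1277]
orientation: [-180.0, 0.0, -173.5]
force: [-6.5, 5.5, 19.8]
opening: 0.0004
gripper_force: 10.0
```

Request:
send_rows([
  [[0,0,-0.01],0],
  [[0,0,-0.03],0],
  [[0,0,-0.06],0],
  [[0,0,-0.1],0],
  [[0,0,-0.14],0],
])

```text
clock: 21.98
tool_pos: [0.4844, -0.2167, 0.2388]
orientation: [180.0, -0.1, -173.5]
force: [0.4, -0.8, -0.2]
opening: 0.0005
gripper_force: 0.0
```

Request:
send_rows([
  [[0,-0.03,-0.02],0],
  [[0.02,-0.07,-0.03],0],
  [[0.04,-0.11,-0.03],0],
  [[0.06,-0.15,-0.03],0],
  [[0.08,-0.19,-0.03],0],
])

```text
clock: 22.4
tool_pos: [0.438, -0.3763, 0.2625]
orientation: [-180.0, 0.1, -173.5]
force: [1.6, -0.4, -0.0]
opening: 0.0006
gripper_force: 0.0
```

Request:
send_rows([
  [[0.02,-0.03,0],0],
  [[0.04,-0.06,0],0],
  [[0.06,-0.09,0],0],
  [[0.07,-0.1,0],0],
  [[0.07,-0.1,0],0],
])

```text
clock: 22.82
tool_pos: [0.3903, -0.4626, 0.2615]
orientation: [180.0, -0.0, -173.7]
force: [0.5, 0.5, -0.0]
opening: 0.0003
gripper_force: 0.0
```

```bash
python3 - <<'E'
from h import *
from scipy.optimize import least_squares
q=np.load("q.npy");c,n=np.cos(q[2]),np.sin(q[2]);print(ctrl.get_obs()["tool_pos"])
def hull(p,a):
    P=[]
    for y in(-.122,.122):
        for r in(0,.132):
            for t in(0,.016): P.append([.066-r*np.cos(a)+t*np.sin(a),y,.046+r*np.sin(a)+t*np.cos(a)])
    for x in(-.066,.066):
        for y in(-.122,.122):
            for z in(0,.046): P.append([x,y,z])
    P=np.array(P);W=np.c_[q[0]+c*P[:,0]-n*P[:,1],q[1]+n*P[:,0]+c*P[:,1],P[:,2]]
    M=np.zeros((420,560),np.uint8);cv2.fillConvexPoly(M,cv2.convexHull(np.round(proj(p,W)).astype(np.int32)),1);return M>0
for nm in("side","top"):
    p=ctrl.snapshot(nm)
    print(nm,"filter",[(round(d["conf"],2),np.round(np.array(d["xy"])*[560,420])) for d in ctrl.boxes_of(p,"filter_case")],"lens",[(np.round(np.array(d["xy"])*[560,420])) for d in ctrl.boxes_of(p,"lens_cleaner")])
    for d in ctrl.cut_out(p,"carry_case")[:1]:
        m=d["pixels"];print([(a,round((hull(p,a)&m).sum()/(hull(p,a)|m).sum(),3)) for a in(0,.03,.06,.1,.2,.4)])
E
```

```text
[ 0.39032666 -0.46260187  0.26153548]
side filter [(0.88, array([222., 244.])), (0.82, array([202., 211.]))] lens [array([344., 267.])]
[(0, np.float64(0.931)), (0.03, np.float64(0.923)), (0.06, np.float64(0.92)), (0.1, np.float64(0.909)), (0.2, np.float64(0.883)), (0.4, np.float64(0.843))]
top filter [(0.79, array([301., 270.]))] lens []
[(0, np.float64(0.016)), (0.03, np.float64(0.016)), (0.06, np.float64(0.016)), (0.1, np.float64(0.016)), (0.2, np.float64(0.016)), (0.4, np.float64(0.015))]
```

```bash
python3 -c "
from plant import ctrl
print(ctrl.close_job())"
```

```text
the job is handed in; nothing more can be done
None
```

I tipped the filter case over, pushed it flat into its recess, shut the lid against its stop, and handed the job in at about 23 s with the arm clear; the hand-in returned no verdict.

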